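# Lock the cheese press with its hairpin clip

## Task

Close the little cheese press and lock it: swing its hinged yoke fully down so that the drilled post stands up through its eye, then pick up the sprung hairpin clip by its red grip and slide its straight leg through the hole in the post, above the yoke, until the bowed leg has snapped round the shank. Feel for the hole and ease the clip in, never ramming it against the press, and leave the other things on the counter where they stand.

Things in the scene. Friction and masses are not known exactly. Their poses are not given: they have to be found in the camera images.
- press: Small cheese press fixed to the counter: aluminium base 92 x 250 mm, white perforated mould in the middle, hinge bracket at one end, upright steel post at the other (open) end. Origin at the counter under the middle of the base. Axes: z up, y level along the base from the hinge to the post, x across. Beyond the post (+y) the counter is clear but for the clip.
- post_at_yoke (a point): Point on the post's axis at the height of the closed yoke's upper face, 86 mm above the counter, 90 mm from the press's origin along +y; axes as the press. The post is a round 14 mm shank. Its cross hole runs along y, 5.8 mm wide and high, edges slightly broken at both mouths.
- post_hole_mid (a point): Middle of the range in which the hole's centre may lie: 13 mm above post_at_yoke, on the post's axis, fixed to the press. The post is screwed in more or less deep, so the true height is not given: the hole's centre lies up to 7 mm above or below this point (feel for it, or look). The post's top is 14 mm above the hole's centre.
- press_hinge (a point): Centre of the yoke's hinge axis, which runs along the press's x: 185 mm from the post's axis along -y, 6 mm below the closed yoke's upper face.
- yoke (a joint): Hinged steel yoke, a bar 28 mm wide, 12 mm thick, reaching 207 mm from its hinge, with an eye for the post. Angle in rad: 0 = closed and level, post up through the eye; grows as its free (+y) end rises. The hinge is stiff, so the yoke stays where it is left; pressing its upper face down with closed fingertips shuts it (5 N or less at yoke_push).
- yoke_push (a point): Point on the yoke's upper face, mid-width, 150 mm from the hinge axis: a good place to press. Axes: z out of the upper face, y along the bar away from the hinge. A black T-handle (80 mm across, along x) stands 60 mm above the bar at 95 mm from the hinge.
- clip_grip (a point): Centre of the red grip (30 long, 18 wide, 12 mm high) of a sprung hairpin clip of 4 mm steel wire, which starts lying flat on the counter; this point is 6 mm above its underside. Axes: x from the grip to the legs' free ends, y across (take the grip across y, 18 mm), z up. The straight leg runs along x at y -3, z -3 mm, tip 72 mm ahead; the bowed, flared leg is beside it at +y.
- clip_bow (a point): Point on the straight leg's axis beside the middle of the bow: 43 mm ahead of clip_grip, y -3, z -3 mm; the leg's tip (rounded in plan, cut square in height) is 29 mm ahead of it. Same axes. Home: the straight leg lies in the hole, the bow is round the shank and this point is on the post's axis, clip x along the press's -y (put in from the +y side).
- clip_leg (a joint): Opening of the bowed leg, rad: -0.05 free, -0.02 to 0.02 hugging the shank, about 0.1 while it is forced over it. The tip enters the hole 36 mm before home, the flare meets the shank about 18 mm before home; a push of some 5 to 12 N opens it until about 7 mm before home, then it snaps round. Pushed past home it meets a hard stop.
- clip: The whole clip, about 28 g, with a small wire ring at its back end. Origin 3 mm below clip_bow, on the underside; same axes.
- salt_dish: Small shiny salt dish, 72 mm wide, 35 mm high; origin at the centre of its underside. A bystander.
- timer: White dome kitchen timer, 65 mm wide, 53 mm high; origin at the centre of its underside. A bystander.
- spice_jar: Spice jar with red cap, 45 mm wide, 106 mm high; origin at the centre of its underside. A bystander.
- jar: Jar with dark lid, 64 mm wide, 99 mm high; origin at the centre of its underside. A bystander.
- mug: Green mug, 86 mm wide, 96 mm high; origin at the centre of its underside. A bystander.
- lemon: Lemon, 71 mm long; origin at the centre of its underside. A bystander.

How it is judged (in metres and radians):
On the way, in this order (a step that is already met when the one before it is completed fails the run):
1. the yoke is closed over the post while the clip is still free (value of joint yoke below 0.05 rad and horizontal distance between clip_bow and post_at_yoke above 0.02 m), for 0.2 s.
2. the clip's straight leg is through the post and its bow has snapped round the shank (horizontal distance between clip_bow and post_at_yoke below 0.0035 m and z of clip_bow in the frame of post_at_yoke between 0.003 and 0.0225 m and angle between the x axis of clip_bow and the y axis of post_at_yoke, either way round below 0.25 rad and value of joint clip_leg between -0.04 and 0.05 rad), for 0.2 s.
At the end, for the whole second after the job is handed in: The yoke is closed (within 0.05 rad) and the clip sits home at rest: its bow centre within 3.5 mm of the post's axis seen from above, 3 to 22.5 mm above the yoke's upper face, the clip along the press within 0.25 rad, its bowed leg sprung shut round the shank (-0.04 to 0.05 rad) (all of step 2 and value of joint yoke below 0.05 rad and linear speed of clip below 0.02 m/s); the robot touches nothing.
It fails at once if the clip is rammed against the press (more than 30 N between them) (contact force between clip and press above 30 N).
It fails at once if one of the bystanders is moved more than 20 mm (distance of any of salt_dish, timer, spice_jar, jar, mug, lemon from where it was at the start of the episode above 0.02 m).
It also fails if it takes over 67 s, if anything falls off the work surface, if the arm or the gripper's body presses on something with over 40 N, if the wrist force passes 120 N, or if a joint passes its speed limit or range.

## Robot

A 6-joint arm with a two-finger parallel gripper is mounted at the origin on a cart in front of the work surface, level with it; the furniture and walls round the work are solid. World frame = base frame: x ahead of the robot, y to its left, z up, the work surface at z = 0. Lengths are in mm, angles in rad, forces in N, time in s.
With the tool pointing down it reaches from about 350 to 975 mm from the base axis. Payload 7.1 kg.
Tool frame: the origin (TCP) lies on the front face of the gripper's body, between the roots of the fingers; the fingertips stand 80 mm ahead of it and the grasp point (between the pads) lies 61 mm ahead of it; z points along the fingers, y is the line along which they close (so a half turn about z gives the same grasp; the last joint's range is limited). The gripper opens to 88 mm and grips with 3 to 60 N. Pads are 20 mm wide; open, the fingers measure 115 mm over their backs; the gripper's body (75 mm by 178 mm) begins 61 mm behind the grasp point.
Start: joints at [1.297, 0.423, 1.63, -0, 1.089, -0.019], TCP at [157.501, 604.813, 302.675] pointing down, gripper open.
Joint ranges: [-3, 3], [-0.9, 2.11], [0.09, 2.58], [-1.31, 4.45], [0.11, 2.69], [-2.54, 2.54]. Speed limits (rad/s): [2.39, 2.39, 3.01, 3.14, 3.14, 3.14].

## Interface

Orientations are given as a rotation vector (axis times angle).
In Python, from workcell import readout, vision, close_job gives the robot as it stands.
- The arm moves only by the tool servo_tool, never from a script. Its argument "plan" is a list that holds one entry, the list of rows, each a list of 7 numbers: the gripper command: -1 is fully open, 1 is shut, values between are in proportion, then the shift along the world's x, y, z in units of 40 mm (1.0 is 40 mm), then the turn, a rotation vector about the world's x, y, z in units of 5 degrees (1.0 is 5 degrees). A call has 1 to 5 rows; each row shifts and turns the commanded pose from where the row before left it; what a row does not reach is not made up. A row lasts 1/12 s, in which the tool goes at most 41.7 mm and 7.16 degrees, less where a joint would pass 70% of its speed; a pose out of reach is approached as far as the arm can. A call is refused whole if a number of a shift passes 1 or a number of a turn 1, either way. A call with a gripper value outside its range is refused whole. The fingers move at their own pace and stop on an object; the grip force is fixed at half the most. Time passes only in rows, so rows that do not move let the fingers close. It gives the time, the measured TCP pose, the force, the opening and the grip force at its end, in the units of the state.
- readout.get_obs(): the state, without advancing time (a new reading comes with each control period).
- vision.get_image(name): name is "scene" or "top"; returns the picture (384x512x3 uint8, red, green, blue); there is no depth.
- vision.camera_params(name): a dict with "fx", "fy", "cx", "cy" (pixels), "rvec" (rotation vector, rad) and "tvec" (3), from world to camera coordinates, as OpenCV has them. Camera axes: x right, y down, z forward; pixel columns grow to the right and rows downward; lengths in mm; the calibration is good to about 2 mm. A picture is of the moment at which its call begins. camera_params takes no time and is no camera call.
- close_job(): hands the job in; it is judged then, once.
The state is a dict: "t": time; "qpos": joint angles; "qvel": joint speeds; "joint_torque": joint torques, N m; "ee_pos": TCP position; "orientation": TCP orientation; "ft_force": force on the tool from outside, world axes, zero at the start; "moment": the same for the moment, N m; "width": finger opening in mm; "grasp_force": force on a finger pad.
Only numpy, scipy, OpenCV 4.12 (cv2) and the standard library are available. Lean on these libraries where they do the work, as an engineer would, in place of code of your own. Each camera call takes 0.05 s, during which the arm holds its last target. There are 200 camera calls.

## Working session

There is one attempt and no reset: what is moved stays moved. The work goes in short steps, Python scripts to look and compute and a tool call to move; the robot and the scene stay as the last step left them, time stands still between calls to the robot, and variables do not carry over. Pictures are saved under pics/ and viewed, at most 10 in all, crops included, and the job is handed in when it is done.

Besides the shell and the picture viewer there is one more tool, called after ">>>" as name([rows], argument=value, ...), one row to a line, values as JSON. servo_tool: Moves the arm, as the interface text tells. Its arguments: {"type":"object","properties":{"plan":{"type":"array"}},"required":["plan"]}

```bash
mkdir -p pics
cat > h.py <<'E'
import numpy as np, cv2
from workcell import readout, vision, close_job
def cam(n):
    p=vision.camera_params(n);K=np.array([[p['fx'],0,p['cx']],[0,p['fy'],p['cy']],[0,0,1.]])
    return K,cv2.Rodrigues(np.array(p['rvec'],float))[0],np.array(p['tvec'],float)
def ray(n,uv):
    K,R,t=cam(n);d=R.T@np.linalg.inv(K)@np.array([uv[0],uv[1],1.]);return -R.T@t,d/np.linalg.norm(d)
def onplane(n,uv,z):
    o,d=ray(n,uv);return o+d*(z-o[2])/d[2]
def tri(uvs,uvt):
    a,d=ray('scene',uvs);b,e=ray('top',uvt)
    s=np.linalg.lstsq(np.c_[d,-e],b-a,rcond=None)[0];p=a+d*s[0];q=b+e*s[1];return (p+q)/2,np.linalg.norm(p-q)
def proj(n,P):
    K,R,t=cam(n);c=K@(R@np.array(P,float)+t);return c[:2]/c[2]
E
python3 - <<'E'
from h import *
for n in('scene','top'):
    im=vision.get_image(n)[:,:,::-1];cv2.imwrite(f'pics/{n}0_raw.png',im)
    cv2.imwrite(f'pics/{n}0.png',cv2.resize(im,(768,576),interpolation=cv2.INTER_CUBIC))
    K,R,t=cam(n);print(n,K[0,0],-R.T@t,R[2])
print(readout.get_obs())
E
```

```text
scene 352.35103893589746 [  -5.60386736 -432.86033359  439.38324371] [ 0.65118326  0.64206848 -0.40460898]
top 405.08142445599196 [ 420.55651682  151.69266385 1046.27351925] [ 0.16954115 -0.02064986 -0.98530675]
{'t': 0.1, 'qpos': array([ 1.29700148e+00,  4.23731239e-01,  1.63057990e+00,  1.08510582e-05,
        1.08860515e+00, -1.89977108e-02]), 'qvel': array([ 0.0005549 , -0.0014584 , -0.00224127,  0.00095944,  0.00018187,
       -0.00087177]), 'joint_torque': array([-6.16333455e-04, -5.45614636e+01, -2.74325538e+01,  6.44387584e-02,
        1.89870363e-02,  7.19617049e-06]), 'ee_pos': array([157.39980672, 604.46405855, 302.01331117]), 'orientation': array([-3.99134654e-01, -3.11592985e+00,  2.05459756e-03]), 'ft_force': array([-1.10986786, -0.14509867, -0.33892983]), 'moment': array([-0.04422189, -0.00320711,  0.06450919]), 'grasp_force': 0.0, 'width': 87.90668278507076}
```

View pics/scene0.png

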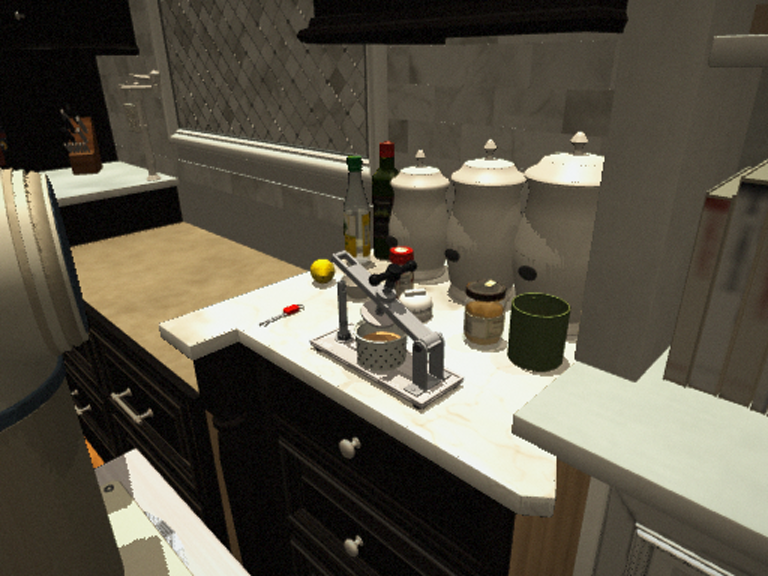

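View pics/top0.png

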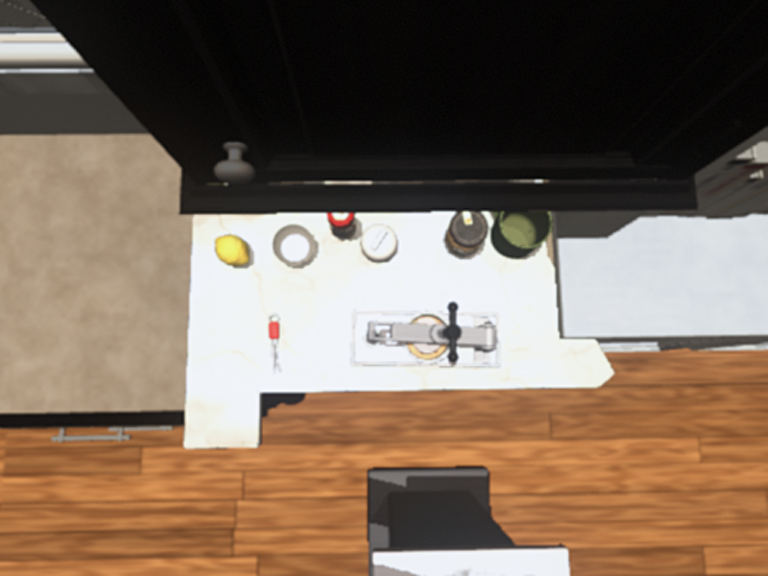

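Run:
```python
from h import *
t=cv2.imread('pics/top0_raw.png');s=cv2.imread('pics/scene0_raw.png')
a=cv2.resize(t[200:260,170:345],(787,270),interpolation=cv2.INTER_CUBIC)  # 4.5x
b=cv2.resize(s[160:270,165:315],(450,330),interpolation=cv2.INTER_CUBIC) # 3x
c=np.zeros((600,790,3),np.uint8);c[:270,:787]=a;c[270:600,:450]=b
cv2.imwrite('pics/crop1.png',c)
K=cam('top')
# clip grip
hsv=cv2.cvtColor(t,cv2.COLOR_BGR2HSV)
m=((hsv[...,0]<8)|(hsv[...,0]>172))&(hsv[...,1]>150)&(hsv[...,2]>90)
m=m.astype(np.uint8);m[:205]=0;m[240:]=0;m[:,:160]=0;m[:,200:]=0
ys,xs=np.nonzero(m);print('grip px',xs.mean(),ys.mean(),len(xs),onplane('top',(xs.mean(),ys.mean()),10))
```

```text
grip px 181.82758620689654 220.10344827586206 29 [509.80407098 323.31121472  10.        ]
```

View pics/crop1.png

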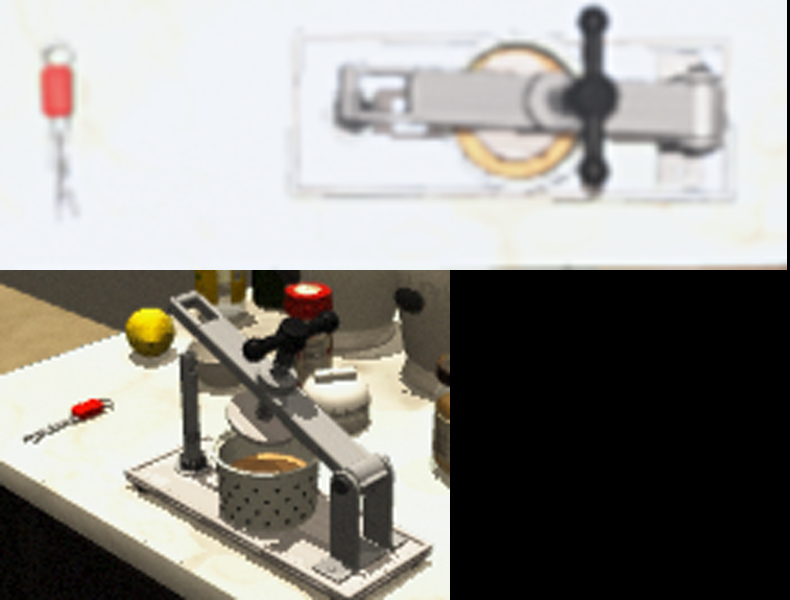

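Run:
```python
from h import *
f=lambda x,y:(170+(x+.5)/4.5-.5,200+(y+.5)/4.5-.5)
g=lambda x,y:(165+(x+.5)/3-.5,160+(y-270+.5)/3-.5)
for z in(0,12):
    c=np.array([onplane('top',f(*p),z) for p in[(302,37),(290,192),(733,197),(735,40)]])[:,:2]
    print(z,c.round(1).tolist(),[np.linalg.norm(c[i]-c[(i+1)%4]).round(1) for i in range(4)],c.mean(0))
print('mould',onplane('top',f(518,112),50))
print('base scene',[onplane('scene',g(*p),0).round(1) for p in[(125,480),(337,600),(432,548)]])
print('grip scene',onplane('scene',g(88,407),8))
print('post base scene',onplane('scene',g(193,466),12))
for p in[(57,50),(58,91),(58,215),(73,215)]:print(onplane('top',f(*p),3).round(1))
print('post top top-view',onplane('top',f(352,112),110))
# circle of grip in raw
t=cv2.imread('pics/top0_raw.png')
hsv=cv2.cvtColor(t,cv2.COLOR_BGR2HSV).astype(int)
w=np.clip(hsv[205:245,170:195,1]-60,0,None)
ys,xs=np.nonzero(w>40);ww=w[ys,xs];X=np.c_[xs,ys];mu=np.average(X,axis=0,weights=ww);C=np.cov(X.T,aweights=ww);print(mu+[170,205],np.linalg.eigh(C),len(xs))
```

```text
0 [[540.6, 183.6], [452.2, 191.0], [445.8, -61.4], [535.7, -66.8]] [np.float64(88.7), np.float64(252.5), np.float64(90.0), np.float64(250.4)] [493.56450974  61.59573725]
12 [[539.2, 183.2], [451.8, 190.5], [445.5, -59.0], [534.3, -64.3]] [np.float64(87.7), np.float64(249.6), np.float64(89.0), np.float64(247.5)] [492.7271609   62.62908379]
mould [492.20016715  64.46064892  50.        ]
base scene [array([457.4, 198.9,   0. ]), array([452.4, -40.2,  -0. ]), array([548.8, -49.7,   0. ])]
grip scene [512.19162936 322.42077529   8.        ]
post base scene [498.04056788 158.30500277  12.        ]
[534.6 323.7   3. ]
[511.1 322.8   3. ]
[441.1 321.6   3. ]
[441.  313.2   3. ]
post top top-view [489.03552269 154.88797577 110.        ]
[182.21030189 219.8279038 ] EighResult(eigenvalues=array([3.14774238, 9.22043934]), eigenvectors=array([[-0.99906218,  0.0432986 ],
       [ 0.0432986 ,  0.99906218]])) 69
```

Run:
```python
from h import *
g=lambda x,y:(165+(x+.5)/3-.5,160+(y-270+.5)/3-.5)
f=lambda x,y:(170+(x+.5)/4.5-.5,200+(y+.5)/4.5-.5)
# side of yoke near plane x~480 : tip lower corner etc
for p,x in[((172,300),480),((178,312),480),((335,472),478),((186,355),492),((193,292),508)]:
    o,d=ray('scene',g(*p));q=o+d*(x-o[0])/d[0];print(p,q.round(1),np.degrees(np.arctan2(q[2]-80,q[1]+32.5)))
for p in[(340,70),(340,125)]:print(onplane('top',f(*p),180))
```

```text
(172, 300) [480.  151.5 165.4] 24.900487160150142
(178, 312) [480.  145.2 157.3] 23.49695625706806
(335, 472) [478.  -15.1  80.5] 1.7326069867427412
(186, 355) [492.  152.7 115.9] 10.985962653930077
(193, 292) [508.  159.1 162.6] 23.32050283513233
[503.93736261 160.1395582  180.        ]
[477.85061262 160.39607388 180.        ]
```

>>> servo_tool([
  [[1,0.3,-1,0.1,0,0,1],[1,0.7,-1,0.1,0,0,1],[1,0.7,-1,0,0,0,1],[1,0.7,-1,0,0,0,1],[1,0.7,-1,0,0,0,1]],
])

```text
t: 0.52
ee_pos: [265.3, 426.9, 309.8]
orientation: [0.293, -3.128, 0.001]
ft_force: [1.1, 0.7, -0.2]
width: 58.3
grasp_force: 0.0
```

>>> servo_tool([
  [[1,0.6,-0.8,0,0,0,1],[1,0.6,-0.8,0,0,0,1],[1,0.6,-0.8,0,0,0,1],[1,0.6,-0.8,0,0,0,1],[1,0.6,-0.8,0,0,0,1]],
])

```text
t: 0.93
ee_pos: [385.5, 266.8, 310.0]
orientation: [0.962, -2.991, 0.0]
ft_force: [1.0, 0.2, -0.0]
width: 24.6
grasp_force: 0.0
```

>>> servo_tool([
  [[1,0.6,-0.8,0,0,0,1],[1,0.6,-0.8,0,0,0,1],[1,0.6,-0.8,0,0,0,1],[1,0.6,-0.8,0,0,0,1],[1,0.3,-0.8,0,0,0,1]],
])

```text
t: 1.35
ee_pos: [495.0, 106.7, 310.1]
orientation: [-1.585, 2.711, -0.001]
ft_force: [-0.1, 0.0, 0.4]
width: 0.2
grasp_force: 0.0
```

>>> servo_tool([
  [[1,0,0,0,0,0,1],[1,0,0,0,0,0,1],[1,0,0,0,0,0,1],[1,0,0,-0.5,0,0,1],[1,0,0,-0.5,0,0,0.6]],
])

```text
t: 1.77
ee_pos: [475.7, 163.4, 265.4]
orientation: [1.995, -2.398, 0.137]
ft_force: [0.7, -0.8, -0.4]
width: 0.5
grasp_force: 0.0
```

Run:
```python
from h import *
o=readout.get_obs();print(o['qpos'],o['ee_pos'],o['orientation'])
```

```text
[ 0.34800337  0.29418449  1.93271699 -0.11368803  0.90613136 -2.5405269 ] [475.68700247 163.4092024  265.38251693] [ 1.99455149 -2.39822815  0.13746535]
```

>>> servo_tool([
  [[1,0,0,0.3,0,0,-1],[1,0,0,0.3,0,0,-1],[1,0,0,0.3,0,0,-1],[1,0,0,0,0,0,-1],[1,0,0,0,0,0,-1]],
])

```text
t: 2.18
ee_pos: [475.5, 162.4, 301.6]
orientation: [1.409, -2.761, 0.123]
ft_force: [-0.3, 0.2, 0.3]
width: 0.3
grasp_force: 0.0
```

>>> servo_tool([
  [[1,0,0,0,0,0,-1],[1,0,0,0,0,0,-1],[1,0,0,0,0,0,-1],[1,0,0,0,0,0,-1],[1,0,0,0,0,0,-1]],
])

```text
t: 2.6
ee_pos: [475.2, 162.2, 300.9]
orientation: [0.774, -2.984, 0.106]
ft_force: [0.2, -0.3, 0.1]
width: 0.6
grasp_force: 0.0
```

>>> servo_tool([
  [[1,0,0,0,0,0,-1],[1,0,0,0,0,0,-1],[1,0,0,0,0,0,-1],[1,0,0,0,0,0,-1],[1,0,0,0,0,0,-1]],
])

```text
t: 3.02
ee_pos: [475.2, 162.2, 300.8]
orientation: [0.109, -3.068, 0.085]
ft_force: [0.1, -0.6, -0.5]
width: 0.4
grasp_force: 0.0
```

>>> servo_tool([
  [[1,0,0,0,0,0,-1],[1,0,0,0,0,0,-1],[1,0,0,0,0,0,-1],[1,0,0,0,0,0,-1],[1,0,0,0,0,0,-1]],
])

```text
t: 3.43
ee_pos: [475.2, 162.2, 300.8]
orientation: [-0.556, -3.009, 0.059]
ft_force: [-0.8, -0.8, 0.5]
width: 0.6
grasp_force: 0.0
```

>>> servo_tool([
  [[1,0,0,0,0,0,-1],[1,0,0,0,0,0,-1],[1,0,0,0,0,0,-1],[1,0,0,0,0,0,-1],[1,0,0,0,0,0,-1]],
])

```text
t: 3.85
ee_pos: [475.2, 162.2, 300.8]
orientation: [-1.192, -2.812, 0.032]
ft_force: [0.0, 0.7, 0.4]
width: 0.3
grasp_force: 0.0
```

>>> servo_tool([
  [[1,0,0,0,0,0,-1],[1,0,0,0,0,0,-1],[1,0,0,0,0,0,-1],[1,0,0,0,0,0,0],[1,0,0,0,0,0,0]],
])

```text
t: 4.27
ee_pos: [475.2, 162.1, 300.9]
orientation: [-1.539, -2.636, 0.014]
ft_force: [-0.1, 0.2, -0.4]
width: 0.6
grasp_force: 0.0
```

```bash
cat >> h.py <<'E'
def corr(target_yaw_deg,P=None,pr=True):
    "shift (units) and turn (units) from measured TCP to tool-down pose with tool y at target yaw"
    from scipy.spatial.transform import Rotation as Ro
    o=readout.get_obs();a=np.radians(target_yaw_deg);y=np.array([np.cos(a),np.sin(a),0]);z=np.array([0,0,-1.])
    T=Ro.from_matrix(np.c_[np.cross(y,z),y,z]);d=(T*Ro.from_rotvec(o['orientation']).inv()).as_rotvec()
    print('t',round(o['t'],2),'pos',o['ee_pos'].round(2),'F',o['ft_force'].round(2),'q6',o['qpos'][5].round(2),'w',round(o['width'],1),'turn units',(np.degrees(d)/5).round(3), 'shift units',None if P is None else ((np.array(P)-o['ee_pos'])/40).round(3))
E
python3 -c "
from h import *
corr(-1.26,(494,102,262))"
```

```text
t 4.27 pos [475.25 162.11 300.94] F [-0.09  0.2  -0.42] q6 -0.27 w 0.6 turn units [-0.661 -0.798 -6.138] shift units [ 0.469 -1.503 -0.974]
```

>>> servo_tool([
  [[1,0.067,-0.215,0,-0.094,-0.114,-0.877],[1,0.067,-0.215,0,-0.094,-0.114,-0.877],[1,0.067,-0.215,0,-0.094,-0.114,-0.877],[1,0.067,-0.215,0,-0.094,-0.114,-0.877],[1,0.067,-0.215,0,-0.094,-0.114,-0.877]],
])

```text
t: 4.68
ee_pos: [488.8, 118.9, 301.0]
orientation: [-2.059, -2.34, 0.004]
ft_force: [0.2, -0.1, 0.8]
width: 0.4
grasp_force: 0.0
```

>>> servo_tool([
  [[1,0.067,-0.215,0,-0.094,-0.114,-0.877],[1,0.067,-0.215,0,-0.094,-0.114,-0.877],[1,0,0,-0.5,0,0,0],[1,0,0,-0.5,0,0,0],[1,0,0,0,0,0,0]],
])

```text
t: 5.1
ee_pos: [492.4, 101.6, 258.3]
orientation: [-2.244, -2.195, 0.006]
ft_force: [-1.6, 0.6, -1.3]
width: 0.3
grasp_force: 0.0
```

```bash
python3 -c "
from h import *
corr(-1.26,(494,102,232))
for a in np.arange(.45,-.01,-.05): print(a.round(2),(-32.5+150*np.cos(a)-6*np.sin(a)).round(1),(80+150*np.sin(a)+6*np.cos(a)+80).round(1))"
```

```text
t 5.1 pos [492.41 101.59 258.28] F [-1.64  0.62 -1.25] q6 0.2 w 0.3 turn units [ 0.011 -0.054  0.002] shift units [ 0.04   0.01  -0.657]
0.45 100.0 230.6
0.4 103.3 223.9
0.35 106.3 217.1
0.3 109.0 210.1
0.25 111.4 202.9
0.2 113.3 195.7
0.15 114.9 188.3
0.1 116.2 180.9
0.05 117.0 173.5
0.0 117.5 166.0
```

>>> servo_tool([
  [[1,0.04,0,-0.25,0,0,0],[1,0,0,-0.25,0,0,0],[1,0,0,-0.25,0,0,0],[1,0,0.05,-0.2,0,0,0],[1,0,0.06,-0.2,0,0,0]],
])

```text
t: 5.52
ee_pos: [496.0, 106.7, 214.6]
orientation: [2.248, 2.194, 0.002]
ft_force: [-0.8, 0.3, 1.5]
width: 0.2
grasp_force: 0.8
```

>>> servo_tool([
  [[1,0,0.06,-0.2,0,0,0],[1,0,0.05,-0.2,0,0,0],[1,0,0.05,-0.2,0,0,0],[1,0,0.04,-0.2,0,0,0],[1,0,0.03,-0.15,0,0,0]],
])

```text
t: 5.93
ee_pos: [495.7, 115.8, 176.2]
orientation: [2.248, 2.194, 0.0]
ft_force: [0.0, -1.0, 1.8]
width: 0.1
grasp_force: 0.7
```

```bash
python3 -c "
from h import *
corr(-1.26,(494,117,166))"
```

```text
t 5.93 pos [495.72 115.81 176.18] F [ 0.03 -1.04  1.81] q6 0.23 w 0.1 turn units [-0.     0.004  0.024] shift units [-0.043  0.03  -0.255]
```

>>> servo_tool([
  [[1,0,0.02,-0.1,0,0,0],[1,0,0.01,-0.08,0,0,0],[1,0,0,-0.05,0,0,0],[1,0,0,-0.03,0,0,0],[1,0,0,0,0,0,0]],
])

```text
t: 6.35
ee_pos: [495.6, 116.8, 166.6]
orientation: [-2.249, -2.194, -0.001]
ft_force: [-0.7, -0.9, -0.6]
width: 0.5
grasp_force: 0.0
```

>>> servo_tool([
  [[1,0,0,-0.04,0,0,0],[1,0,0,-0.04,0,0,0],[1,0,0,0,0,0,0]],
])

```text
t: 6.6
ee_pos: [495.8, 116.8, 166.0]
orientation: [2.248, 2.194, 0.001]
ft_force: [-9.1, -1.3, 30.1]
width: 0.4
grasp_force: 14.9
```

>>> servo_tool([
  [[1,0,0,0.5,0,0,0],[1,0,0,1,0,0,-1],[1,0,0,1,0,0,-1],[1,0,0.7,0,0,0,-1],[1,0,0.7,0,0,0,-1]],
])

```text
t: 7.02
ee_pos: [497.2, 173.0, 266.8]
orientation: [2.6, 1.76, 0.011]
ft_force: [-0.6, 0.6, -0.8]
width: 0.4
grasp_force: 0.0
```

>>> servo_tool([
  [[-1,0.1,0.7,0,0,0,-1],[-1,0.1,0.7,0,0,0,-1],[-1,0.1,0.7,0,0,0,-1],[-1,0,0.7,0,0,0,-1],[-1,0,0.3,0,0,0,-1]],
])

```text
t: 7.43
ee_pos: [507.9, 299.8, 263.8]
orientation: [-2.918, -1.162, -0.003]
ft_force: [-0.3, -0.3, 0.0]
width: 30.4
grasp_force: 0.0
```

>>> servo_tool([
  [[-1,0,0,0,0,0,-1],[-1,0,0,0,0,0,-1],[-1,0,0,0,0,0,-1],[-1,0,0,0,0,0,-1],[-1,0,0,0,0,0,-1]],
])

```text
t: 7.85
ee_pos: [507.7, 296.9, 263.6]
orientation: [3.101, 0.501, 0.001]
ft_force: [-0.3, 0.2, -0.3]
width: 63.7
grasp_force: 0.0
```

>>> servo_tool([
  [[-1,0,0,-0.4,0,0,-1],[-1,0,0,-0.4,0,0,-1],[-1,0,0,-0.4,0,0,-1],[-1,0,0,0,0,0,-0.5],[-1,0,0,0,0,0,0]],
])

```text
t: 8.27
ee_pos: [507.2, 296.5, 214.5]
orientation: [3.14, 0.028, -0.002]
ft_force: [-0.1, 0.4, 0.3]
width: 87.4
grasp_force: 0.0
```

Run:
```python
from h import *
corr(-88.7,(511,322.8,81.5))
t=vision.get_image('top')[:,:,::-1];s=vision.get_image('scene')[:,:,::-1]
cv2.imwrite('pics/top1_raw.png',t);cv2.imwrite('pics/scene1_raw.png',s)
a=cv2.resize(t[180:260,165:345],(720,320),interpolation=cv2.INTER_CUBIC)
b=cv2.resize(s[170:240,160:300],(560,280),interpolation=cv2.INTER_CUBIC)
c=np.zeros((600,720,3),np.uint8);c[:320]=a;c[320:,:560]=b
cv2.imwrite('pics/crop2.png',c)
```

```text
t 8.27 pos [507.21 296.45 214.51] F [-0.07  0.43  0.34] q6 2.06 w 87.4 turn units [ 0.02  -0.018  0.058] shift units [ 0.095  0.659 -3.325]
```

View pics/crop2.png

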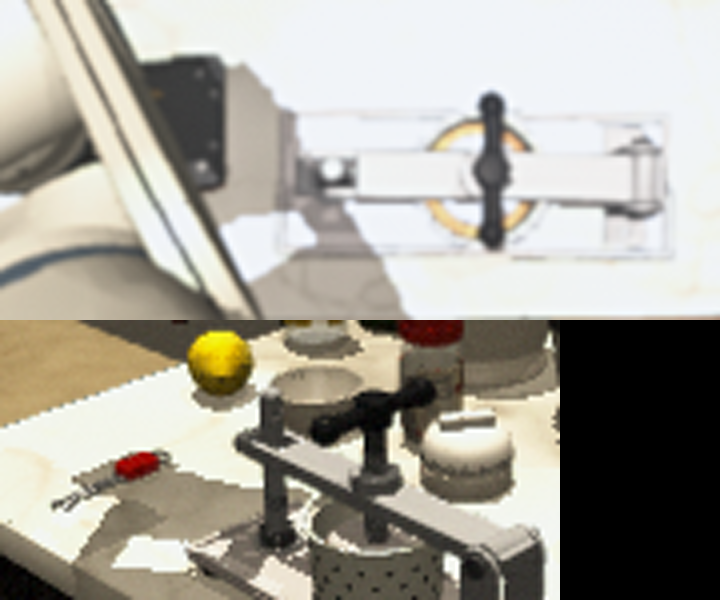

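Run:
```python
from h import *
f=lambda x,y:(165+(x+.5)/4-.5,180+(y+.5)/4-.5)
g=lambda x,y:(160+(x+.5)/4-.5,170+(y-320+.5)/4-.5)
print(tri(g(271,391),f(334,169)))
for p in[(380,152),(380,201),(600,151),(600,203)]:print(p,onplane('top',f(*p),86).round(1))
for z in(105,110,115):print(z,onplane('top',f(334,169),z).round(1),onplane('scene',g(271,391),z).round(1))
print('proj', proj('top',(495,152.5,112)),f(334,169),proj('scene',(495,152.5,112)),g(271,391))
```

```text
(array([494.86364278, 153.90025217, 116.24727169]), np.float64(0.7383112802464002))
(380, 152) [506.7 126.8  86. ]
(380, 201) [477.8 127.3  86. ]
(600, 151) [505.6  -4.1  86. ]
(600, 203) [474.8  -2.9  86. ]
105 [495.5 154.2 105. ] [512.6 174.1 105. ]
110 [495.1 154.1 110. ] [504.9 165.  110. ]
115 [494.7 154.1 115. ] [497.1 156.  115. ]
proj [248.83813999 221.82795561] (248.125, 221.875) [227.74219934 189.18321037] (227.375, 187.375)
```

>>> servo_tool([
  [[-1,0.05,0.33,-0.6,0.02,-0.02,0.06],[-1,0.05,0.33,-0.7,0,0,0],[-1,0,0,-0.7,0,0,0],[-1,0,0,-0.5,0,0,0],[-1,0,0,0,0,0,0]],
])

```text
t: 8.78
ee_pos: [510.1, 322.5, 112.3]
orientation: [3.14, 0.041, -0.004]
ft_force: [-0.1, -1.7, -0.1]
width: 88.2
grasp_force: 0.0
```

Run:
```python
from h import *
corr(-88.7,(511,322.8,81.5))
t=vision.get_image('top')[:,:,::-1];s=vision.get_image('scene')[:,:,::-1]
a=cv2.resize(t[190:260,150:230],(480,420),interpolation=cv2.INTER_CUBIC)
b=cv2.resize(s[180:230,160:220],(300,250),interpolation=cv2.INTER_CUBIC)
c=np.zeros((420,790,3),np.uint8);c[:420,:480]=a;c[:250,485:785]=b
cv2.imwrite('pics/crop3.png',c)
```

```text
t 8.78 pos [510.07 322.45 112.35] F [-0.07 -1.69 -0.1 ] q6 2.09 w 88.2 turn units [ 0.02  -0.03  -0.039] shift units [ 0.023  0.009 -0.771]
```

View pics/crop3.png

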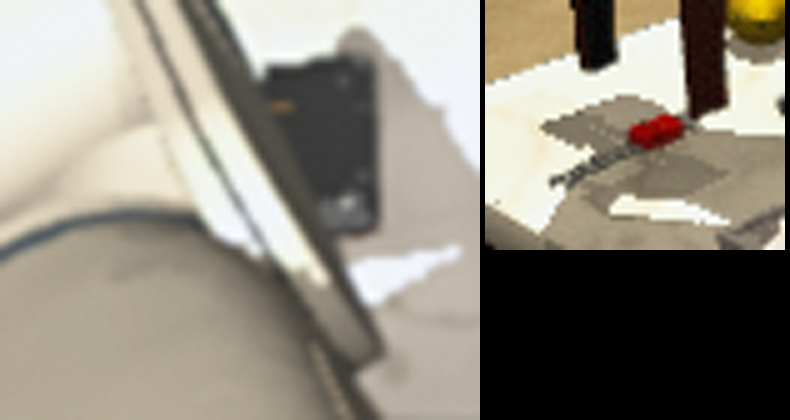

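>>> servo_tool([
  [[-1,0.02,0.01,-0.4,0.02,-0.03,-0.04],[-1,0,0,-0.36,0,0,0],[-1,0,0,0,0,0,0],[0.3,0,0,0,0,0,0],[0.5,0,0,0,0,0,0]],
])

```text
t: 9.3
ee_pos: [513.0, 323.8, 86.0]
orientation: [-3.138, -0.033, -0.009]
ft_force: [0.5, 0.5, -0.0]
width: 78.2
grasp_force: 0.0
```

>>> servo_tool([
  [[0.5,0,0,0,0,0,0],[0.5,0,0,0,0,0,0],[1,0,0,0,0,0,0],[1,0,0,0,0,0,0],[1,0,0,0,0,0,0]],
])

```text
t: 9.72
ee_pos: [512.6, 323.7, 85.3]
orientation: [-3.138, -0.033, -0.008]
ft_force: [-0.5, 0.7, 0.1]
width: 44.1
grasp_force: 0.0
```

>>> servo_tool([
  [[1,0,0,0,0,0,0],[1,0,0,0,0,0,0],[1,0,0,0,0,0,0]],
])

```text
t: 9.97
ee_pos: [512.6, 323.6, 85.1]
orientation: [-3.139, -0.033, -0.007]
ft_force: [-0.4, 0.6, -0.3]
width: 24.7
grasp_force: 0.0
```

Run:
```python
from h import *
corr(-88.7,(511,322.8,81.5))
```

```text
t 9.97 pos [512.55 323.64  85.11] F [-0.39  0.64 -0.27] q6 2.09 w 24.7 turn units [-0.032  0.053  0.019] shift units [-0.039 -0.021 -0.09 ]
```

>>> servo_tool([
  [[0.4,-0.03,-0.02,-0.07,-0.03,0.05,0.02],[0.4,0,0,0,0,0,0],[1,0,0,0,0,0,0],[1,0,0,0,0,0,0],[1,0,0,0,0,0,0]],
])

```text
t: 10.38
ee_pos: [511.3, 322.8, 82.3]
orientation: [-3.141, -0.036, -0.0]
ft_force: [0.2, -0.7, -0.7]
width: 17.4
grasp_force: 30.0
```

>>> servo_tool([
  [[1,0,0,0,0,0,0],[1,0,0,0,0,0,0],[1,0,0,0,0,0,0]],
])

```text
t: 10.63
ee_pos: [511.4, 322.9, 82.4]
orientation: [-3.141, -0.036, -0.001]
ft_force: [0.2, -0.6, -1.1]
width: 18.0
grasp_force: 30.0
```

Run:
```python
from h import *
corr(-88.7,(511,322.8,81.5));print(readout.get_obs()['grasp_force'])
```

```text
t 10.63 pos [511.38 322.85  82.36] F [ 0.17 -0.57 -1.11] q6 2.09 w 18.0 turn units [-0.003  0.004  0.   ] shift units [-0.01  -0.001 -0.021]
29.964726269245148
```

>>> servo_tool([
  [[1,0,0,0.5,0,0,0],[1,0,0,0.5,0,0,0],[1,0,0,0.5,0,0,1],[1,0,0,0.5,0,0,1],[1,0,0,0.5,0,0,1]],
])

```text
t: 11.05
ee_pos: [511.2, 322.7, 183.2]
orientation: [-3.109, -0.452, -0.0]
ft_force: [0.7, -0.0, -0.5]
width: 17.4
grasp_force: 30.0
```

>>> servo_tool([
  [[1,0,0,0,0,0,1],[1,0,0,0,0,0,1],[1,0,0,0,0,0,1],[1,0,0,0,0,0,1],[1,0,0,0,0,0,1]],
])

```text
t: 11.47
ee_pos: [511.3, 322.8, 182.5]
orientation: [-2.937, -1.114, -0.001]
ft_force: [0.4, -0.4, 0.5]
width: 17.7
grasp_force: 30.0
```

>>> servo_tool([
  [[1,0,0,0,0,0,1],[1,0,0,0,0,0,1],[1,0,0,0,0,0,1],[1,0,0,0,0,0,1],[1,0,0,0,0,0,1]],
])

```text
t: 11.88
ee_pos: [511.3, 322.8, 182.3]
orientation: [-2.626, -1.723, -0.0]
ft_force: [-0.9, 0.5, 0.1]
width: 17.9
grasp_force: 30.0
```

>>> servo_tool([
  [[1,-0.1,-0.5,0,0,0,1],[1,-0.1,-0.5,0,0,0,1],[1,-0.1,-0.4,0,0,0,1],[1,0,0,0,0,0,1],[1,0,0,0,0,0,0.5]],
])

```text
t: 12.3
ee_pos: [499.0, 265.8, 182.4]
orientation: [-2.241, -2.201, 0.001]
ft_force: [0.4, -0.3, -0.4]
width: 17.5
grasp_force: 30.0
```

>>> servo_tool([
  [[1,0,0,0,0,0,0],[1,0,0,0,0,0,0]],
])

```text
t: 12.47
ee_pos: [499.4, 266.8, 182.4]
orientation: [-2.246, -2.196, -0.0]
ft_force: [0.7, 0.1, -0.2]
width: 17.9
grasp_force: 30.0
```

Run:
```python
from h import *
corr(-1.26,(498,255,181.4))
t=vision.get_image('top')[:,:,::-1];s=vision.get_image('scene')[:,:,::-1]
cv2.imwrite('pics/top3_raw.png',t);cv2.imwrite('pics/scene3_raw.png',s)
a=cv2.resize(t[180:260,190:280],(450,400),interpolation=cv2.INTER_CUBIC)
b=cv2.resize(s[150:230,175:245],(350,400),interpolation=cv2.INTER_CUBIC)
cv2.imwrite('pics/crop4.png',np.hstack([a,b]))
```

```text
t 12.47 pos [499.42 266.83 182.41] F [ 0.72  0.07 -0.23] q6 0.49 w 17.9 turn units [-0.005 -0.001  0.007] shift units [-0.036 -0.296 -0.025]
```

View pics/crop4.png

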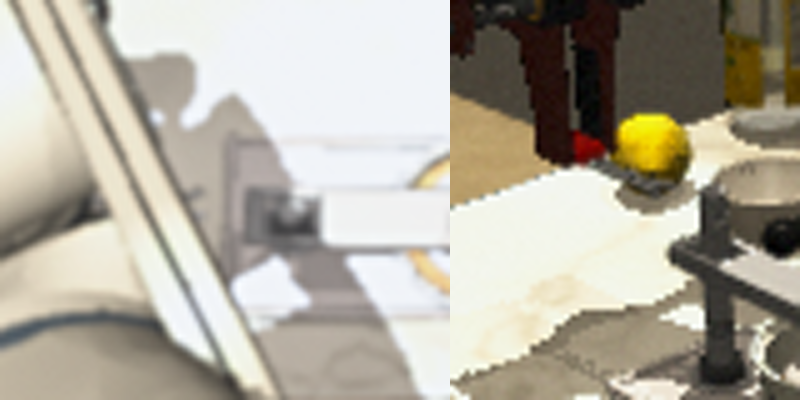

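Run:
```python
from h import *
h=lambda p:((p[0]-190+.5)*5-.5,(p[1]-180+.5)*5-.5)
g=lambda p:((p[0]-175+.5)*5-.5+450,(p[1]-150+.5)*5-.5)
tip=(494.8,194.8,103);post=(495,153.5,116)
print(h(proj('top',tip)),h(proj('top',post)),g(proj('scene',tip)),g(proj('scene',post)))
t=cv2.imread('pics/top3_raw.png')
print(t[210:230,222:240].sum(2))
```

```text
(np.float64(205.1811168533028), np.float64(214.3344257443692)) (np.float64(293.9951922412369), np.float64(210.47370509731917)) (np.float64(658.8607285416401), np.float64(192.12327810444532)) (np.float64(713.9016199982519), np.float64(189.5840465336114))
[[400 519 544 538 537 532 536 532 532 530 530 525 477 440 457 468 500 510]
 [359 467 540 546 542 536 533 536 533 532 533 529 476 439 459 468 501 511]
 [365 406 519 548 544 542 536 536 533 535 536 527 485 440 450 467 510 519]
 [445 357 467 540 547 542 539 538 536 535 537 530 481 437 446 467 508 519]
 [532 366 406 523 547 542 542 538 540 539 540 531 483 437 443 461 507 519]
 [610 448 363 470 543 548 545 542 539 536 535 530 483 437 446 471 512 519]
 [650 532 368 409 521 549 539 526 534 536 534 527 482 435 463 496 513 510]
 [666 606 451 365 465 522 493 460 483 521 533 528 482 430 467 510 497 449]
 [670 650 535 361 361 431 431 416 449 503 527 526 485 438 468 510 477 393]
 [671 669 614 451 314 349 406 447 488 512 529 526 487 437 470 510 467 373]
 [676 680 666 554 366 352 457 511 529 531 529 527 485 435 475 514 459 360]
 [686 689 689 644 479 356 447 521 533 528 530 523 479 431 473 516 456 352]
 [695 693 698 687 583 389 379 474 508 511 527 524 480 433 476 520 460 348]
 [698 703 704 706 666 497 345 404 479 505 527 523 480 438 476 515 459 360]
 [690 711 707 711 703 602 392 371 481 515 528 514 471 429 467 505 450 357]
 [633 711 714 713 715 682 509 362 448 520 525 500 445 411 449 495 447 358]
 [541 702 719 714 718 710 609 402 392 503 525 497 449 420 424 445 407 348]
 [428 645 718 718 718 720 688 513 367 450 521 497 448 421 404 413 383 341]
 [378 550 709 723 717 721 715 616 402 394 497 484 423 408 393 413 391 355]
 [434 440 654 722 721 720 722 692 519 365 441 465 409 399 391 420 446 458]]
```

>>> servo_tool([
  [[1,0,0,0.6,0,0,0],[1,-0.035,-0.4,0,0,0,0],[1,0,-0.5,0,0,0,0],[1,0,-0.5,0,0,0,0],[1,0,-0.4,0,0,0,0]],
])

```text
t: 12.98
ee_pos: [497.5, 193.3, 206.1]
orientation: [-2.245, -2.198, 0.0]
ft_force: [-0.5, -0.3, 0.1]
width: 17.6
grasp_force: 30.0
```

>>> servo_tool([
  [[1,0,0,0,0,0,0],[1,0,0,0,0,0,0]],
])

```text
t: 13.15
ee_pos: [497.9, 193.9, 206.1]
orientation: [-2.247, -2.195, -0.0]
ft_force: [0.1, 0.1, -0.5]
width: 17.9
grasp_force: 30.0
```

Run:
```python
from h import *
corr(-1.26,(498,195,181.4))
```

```text
t 13.15 pos [497.91 193.92 206.14] F [ 0.07  0.11 -0.54] q6 0.37 w 17.9 turn units [-0.004 -0.003  0.013] shift units [ 0.002  0.027 -0.618]
```

>>> servo_tool([
  [[1,0,0,-0.05,0,0,0],[1,0,0,-0.05,0,0,0],[1,0,0,0,0,0,0],[1,0,0,-0.02,0,0,0],[1,0,0,0,0,0,0]],
])

```text
t: 13.57
ee_pos: [497.8, 195.3, 201.2]
orientation: [-2.243, -2.198, 0.0]
ft_force: [0.3, -0.3, -1.2]
width: 17.4
grasp_force: 30.0
```

>>> servo_tool([
  [[1,0,0,-0.02,0,0,0],[1,0,0,0,0,0,0]],
])

```text
t: 13.73
ee_pos: [497.9, 195.0, 200.6]
orientation: [-2.244, -2.198, 0.0]
ft_force: [0.4, 0.4, -1.5]
width: 17.8
grasp_force: 30.0
```

>>> servo_tool([
  [[1,0,0,-0.02,0,0,0],[1,0,0,0,0,0,0]],
])

```text
t: 13.9
ee_pos: [497.9, 194.9, 199.8]
orientation: [-2.244, -2.198, -0.0]
ft_force: [0.2, -0.2, 0.4]
width: 17.9
grasp_force: 30.0
```

>>> servo_tool([
  [[1,0,0,-0.02,0,0,0],[1,0,0,0,0,0,0]],
])

```text
t: 14.07
ee_pos: [497.9, 194.8, 199.0]
orientation: [-2.244, -2.198, 0.0]
ft_force: [-0.3, -0.1, -1.0]
width: 17.8
grasp_force: 30.0
```

>>> servo_tool([
  [[1,0,0,-0.015,0,0,0],[1,0,0,0,0,0,0]],
])

```text
t: 14.23
ee_pos: [498.0, 194.8, 198.5]
orientation: [-2.244, -2.198, -0.0]
ft_force: [0.3, -1.0, 0.4]
width: 17.9
grasp_force: 30.0
```

>>> servo_tool([
  [[1,0,0,-0.015,0,0,0],[1,0,0,0,0,0,0]],
])

```text
t: 14.4
ee_pos: [498.1, 194.9, 198.1]
orientation: [-2.244, -2.198, -0.0]
ft_force: [-0.9, 0.5, 2.5]
width: 17.5
grasp_force: 30.0
```

>>> servo_tool([
  [[1,0,0,-0.015,0,0,0],[1,0,0,0,0,0,0]],
])

```text
t: 14.57
ee_pos: [498.1, 194.9, 197.7]
orientation: [-2.244, -2.198, -0.0]
ft_force: [-1.3, -0.7, 5.9]
width: 18.0
grasp_force: 30.0
```

>>> servo_tool([
  [[1,0,0,0.1,0,0,0],[1,0.2,0,0.05,0,0,0],[1,0.15,0,0,0,0,0],[1,0,0,0,0,0,0],[1,0,0,-0.2,0,0,0]],
])

```text
t: 14.98
ee_pos: [513.3, 195.1, 196.2]
orientation: [2.244, 2.197, 0.004]
ft_force: [0.8, -0.9, -0.4]
width: 17.7
grasp_force: 30.0
```

>>> servo_tool([
  [[1,0,0,-0.2,0,0,0],[1,0,0,-0.13,0,0,0],[1,0,0,0,0,0,0],[1,0,0,0,0,0,0],[1,0,0,0,0,0,0]],
])

```text
t: 15.4
ee_pos: [511.9, 194.9, 181.9]
orientation: [-2.244, -2.198, 0.001]
ft_force: [0.6, 0.0, -0.9]
width: 17.8
grasp_force: 30.0
```

Run:
```python
from h import *
corr(-1.26,(509,195,182.4))
```

```text
t 15.4 pos [511.86 194.87 181.92] F [ 0.6   0.01 -0.89] q6 0.36 w 17.8 turn units [-0.002 -0.007 -0.012] shift units [-0.071  0.003  0.012]
```

>>> servo_tool([
  [[1,-0.05,0,0,0,0,0],[1,0,0,0,0,0,0]],
])

```text
t: 15.57
ee_pos: [509.7, 194.9, 182.3]
orientation: [-2.244, -2.198, -0.0]
ft_force: [0.2, -0.2, -0.7]
width: 17.8
grasp_force: 30.0
```

>>> servo_tool([
  [[1,-0.025,0,0,0,0,0],[1,0,0,0,0,0,0]],
])

```text
t: 15.73
ee_pos: [508.8, 194.9, 182.3]
orientation: [-2.244, -2.198, -0.0]
ft_force: [0.1, 1.0, -0.3]
width: 17.7
grasp_force: 30.0
```

>>> servo_tool([
  [[1,-0.02,0,0,0,0,0],[1,0,0,0,0,0,0]],
])

```text
t: 15.9
ee_pos: [508.1, 194.9, 182.3]
orientation: [-2.244, -2.198, -0.001]
ft_force: [-0.2, 0.6, -0.6]
width: 17.7
grasp_force: 30.0
```

>>> servo_tool([
  [[1,-0.015,0,0,0,0,0],[1,0,0,0,0,0,0]],
])

```text
t: 16.07
ee_pos: [507.8, 194.9, 182.3]
orientation: [2.244, 2.198, 0.001]
ft_force: [0.9, 1.0, -0.7]
width: 17.7
grasp_force: 30.0
```

>>> servo_tool([
  [[1,-0.015,0,0,0,0,0],[1,0,0,0,0,0,0]],
])

```text
t: 16.23
ee_pos: [507.5, 194.9, 182.4]
orientation: [2.244, 2.198, 0.002]
ft_force: [2.9, 0.2, -1.2]
width: 17.6
grasp_force: 30.0
```

>>> servo_tool([
  [[1,0.08,0,0,0,0,0],[1,0.02,0.4,0,0,0,0],[1,0,0.5,0,0,0,0],[1,0,0.35,0,0,0,0],[1,-0.25,0,0,0,0,0]],
])

```text
t: 16.65
ee_pos: [502.3, 247.1, 182.4]
orientation: [2.243, 2.199, 0.004]
ft_force: [0.6, 1.0, -0.0]
width: 17.5
grasp_force: 30.0
```

>>> servo_tool([
  [[1,0,0,0,0,0,0],[1,0,0,0,0,0,0],[1,0,0,0,0,0,0]],
])

```text
t: 16.9
ee_pos: [500.6, 244.3, 182.1]
orientation: [-2.244, -2.198, 0.001]
ft_force: [0.0, -0.5, -0.0]
width: 17.6
grasp_force: 30.0
```

Run:
```python
from h import *
corr(-1.26,(500,245,182.35))
```

```text
t 16.9 pos [500.63 244.33 182.05] F [ 0.01 -0.51 -0.05] q6 0.45 w 17.6 turn units [ 0.001 -0.009 -0.011] shift units [-0.016  0.017  0.007]
```

>>> servo_tool([
  [[1,-0.02,0,0.007,0,0,0],[1,-0.002,-0.1,0,0,0,0],[1,-0.002,-0.1,0,0,0,0],[1,0,0,0,0,0,0],[1,0,0,0,0,0,0]],
])

```text
t: 17.32
ee_pos: [500.1, 236.3, 182.4]
orientation: [-2.245, -2.197, -0.0]
ft_force: [0.6, 0.4, -0.1]
width: 17.7
grasp_force: 30.0
```

>>> servo_tool([
  [[1,-0.001,-0.03,0,0,0,0],[1,0,0,0,0,0,0]],
])

```text
t: 17.48
ee_pos: [500.0, 235.5, 182.4]
orientation: [-2.244, -2.198, -0.0]
ft_force: [-0.4, 0.2, -0.6]
width: 17.6
grasp_force: 30.0
```

>>> servo_tool([
  [[1,-0.001,-0.03,0,0,0,0],[1,0,0,0,0,0,0]],
])

```text
t: 17.65
ee_pos: [499.9, 234.3, 182.4]
orientation: [-2.244, -2.198, 0.0]
ft_force: [-1.1, -0.8, -0.6]
width: 18.1
grasp_force: 30.0
```

>>> servo_tool([
  [[1,-0.001,-0.03,0,0,0,0],[1,0,0,0,0,0,0]],
])

```text
t: 17.82
ee_pos: [499.8, 233.1, 182.4]
orientation: [-2.244, -2.198, 0.0]
ft_force: [0.5, 0.5, -0.7]
width: 17.5
grasp_force: 30.0
```

>>> servo_tool([
  [[1,-0.001,-0.03,0,0,0,0],[1,0,0,0,0,0,0]],
])

```text
t: 17.98
ee_pos: [499.8, 231.9, 182.4]
orientation: [-2.244, -2.198, 0.0]
ft_force: [0.9, -0.4, -1.5]
width: 17.8
grasp_force: 30.0
```

>>> servo_tool([
  [[1,-0.001,-0.03,0,0,0,0],[1,0,0,0,0,0,0]],
])

```text
t: 18.15
ee_pos: [499.8, 230.7, 182.4]
orientation: [-2.244, -2.198, -0.0]
ft_force: [-0.7, 0.1, 0.1]
width: 17.9
grasp_force: 30.0
```

>>> servo_tool([
  [[1,-0.001,-0.03,0,0,0,0],[1,0,0,0,0,0,0]],
])

```text
t: 18.32
ee_pos: [499.7, 229.5, 182.4]
orientation: [-2.244, -2.198, 0.0]
ft_force: [0.0, 1.0, -0.8]
width: 17.8
grasp_force: 30.0
```

>>> servo_tool([
  [[1,-0.001,-0.02,0,0,0,0],[1,0,0,0,0,0,0]],
])

```text
t: 18.48
ee_pos: [499.7, 228.7, 182.4]
orientation: [-2.244, -2.198, -0.0]
ft_force: [0.7, -0.3, -0.3]
width: 17.5
grasp_force: 30.0
```

>>> servo_tool([
  [[1,-0.001,-0.03,0,0,0,0],[1,0,0,0,0,0,0]],
])

```text
t: 18.65
ee_pos: [499.6, 227.5, 182.4]
orientation: [-2.244, -2.198, 0.0]
ft_force: [0.3, -0.6, -0.3]
width: 17.8
grasp_force: 30.0
```

>>> servo_tool([
  [[1,-0.001,-0.03,0,0,0,0],[1,0,0,0,0,0,0]],
])

```text
t: 18.82
ee_pos: [499.6, 226.3, 182.4]
orientation: [-2.244, -2.198, 0.0]
ft_force: [-0.2, -0.2, 0.3]
width: 17.4
grasp_force: 30.0
```

>>> servo_tool([
  [[1,-0.001,-0.03,0,0,0,0],[1,0,0,0,0,0,0]],
])

```text
t: 18.98
ee_pos: [499.6, 225.1, 182.4]
orientation: [-2.244, -2.198, 0.0]
ft_force: [-0.2, 0.4, -0.6]
width: 17.8
grasp_force: 30.0
```

>>> servo_tool([
  [[1,-0.001,-0.03,0,0,0,0],[1,0,0,0,0,0,0]],
])

```text
t: 19.15
ee_pos: [499.5, 223.9, 182.4]
orientation: [-2.244, -2.198, 0.0]
ft_force: [-0.3, 0.3, -0.9]
width: 17.9
grasp_force: 30.0
```

>>> servo_tool([
  [[1,-0.001,-0.05,0,0,0,0],[1,-0.001,-0.05,0,0,0,0],[1,-0.001,-0.05,0,0,0,0],[1,0,0,0,0,0,0]],
])

```text
t: 19.48
ee_pos: [499.9, 217.8, 182.6]
orientation: [2.244, 2.198, 0.002]
ft_force: [2.0, -0.3, -0.3]
width: 17.8
grasp_force: 30.0
```

>>> servo_tool([
  [[1,-0.001,-0.03,0,0,0,0],[1,0,0,0,0,0,0]],
])

```text
t: 19.65
ee_pos: [499.8, 216.8, 182.6]
orientation: [2.244, 2.198, 0.001]
ft_force: [2.6, 0.8, -0.2]
width: 17.7
grasp_force: 30.0
```

>>> servo_tool([
  [[1,-0.001,-0.03,0,0,0,0],[1,0,0,0,0,0,0]],
])

```text
t: 19.82
ee_pos: [499.8, 215.7, 182.6]
orientation: [2.244, 2.198, 0.002]
ft_force: [2.8, 1.2, -1.2]
width: 17.6
grasp_force: 30.0
```

>>> servo_tool([
  [[1,-0.001,-0.03,0,0,0,0],[1,0,0,0,0,0,0]],
])

```text
t: 19.98
ee_pos: [499.7, 214.5, 182.6]
orientation: [2.244, 2.198, 0.002]
ft_force: [5.4, 1.6, 0.2]
width: 17.5
grasp_force: 30.0
```

>>> servo_tool([
  [[1,-0.001,-0.03,0,0,0,0],[1,0,0,0,0,0,0]],
])

```text
t: 20.15
ee_pos: [499.8, 213.5, 182.6]
orientation: [2.244, 2.198, 0.002]
ft_force: [4.0, 2.1, -0.1]
width: 17.9
grasp_force: 30.0
```

>>> servo_tool([
  [[1,0.01,-0.03,0,0,0,0],[1,0,0,0,0,0,0]],
])

```text
t: 20.32
ee_pos: [500.2, 212.2, 182.6]
orientation: [2.244, 2.198, 0.002]
ft_force: [4.0, 2.3, -0.2]
width: 17.7
grasp_force: 30.0
```

>>> servo_tool([
  [[1,0,-0.03,0,0,0,0],[1,0,0,0,0,0,0]],
])

```text
t: 20.48
ee_pos: [500.2, 211.1, 182.7]
orientation: [2.245, 2.198, 0.002]
ft_force: [4.3, 2.1, -1.5]
width: 17.8
grasp_force: 30.0
```

>>> servo_tool([
  [[1,0,-0.03,0,0,0,0],[1,0,0,0,0,0,0]],
])

```text
t: 20.65
ee_pos: [500.1, 209.5, 182.6]
orientation: [2.244, 2.198, 0.001]
ft_force: [5.2, -0.3, -0.4]
width: 17.7
grasp_force: 30.0
```

>>> servo_tool([
  [[1,0,-0.03,0,0,0,0],[1,0,0,0,0,0,0]],
])

```text
t: 20.82
ee_pos: [500.2, 208.4, 182.6]
orientation: [2.244, 2.198, 0.002]
ft_force: [4.3, 1.0, -0.5]
width: 17.7
grasp_force: 30.0
```

Run:
```python
from h import *
corr(-1.26)
t=vision.get_image('top')[:,:,::-1];s=vision.get_image('scene')[:,:,::-1]
cv2.imwrite('pics/top5_raw.png',t);cv2.imwrite('pics/scene5_raw.png',s)
a=cv2.resize(t[195:245,205:275],(490,350),interpolation=cv2.INTER_CUBIC)
b=cv2.resize(s[165:215,200:243],(301,350),interpolation=cv2.INTER_CUBIC)
cv2.imwrite('pics/crop5.png',np.hstack([a,b]))
```

```text
t 20.82 pos [500.16 208.42 182.6 ] F [ 4.29  1.02 -0.47] q6 0.39 w 17.7 turn units [-0.006  0.011 -0.014] shift units None
```

View pics/crop5.png

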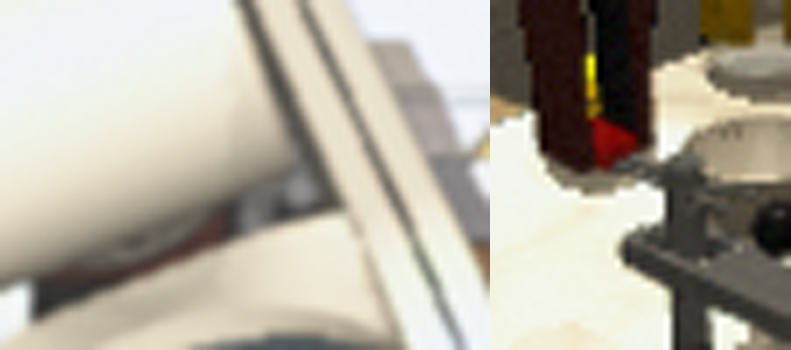

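>>> servo_tool([
  [[1,0,-0.03,0,0,0,0],[1,0,0,0,0,0,0]],
])

```text
t: 21.08
ee_pos: [500.1, 207.1, 182.6]
orientation: [2.244, 2.198, 0.001]
ft_force: [5.7, -0.5, 1.1]
width: 17.8
grasp_force: 30.0
```

>>> servo_tool([
  [[1,0,-0.03,0,0,0,0],[1,0,0,0,0,0,0]],
])

```text
t: 21.25
ee_pos: [500.1, 205.9, 182.5]
orientation: [2.244, 2.198, 0.001]
ft_force: [4.6, 0.1, -0.5]
width: 18.0
grasp_force: 30.0
```

>>> servo_tool([
  [[1,0,-0.03,0,0,0,0],[1,0,0,0,0,0,0]],
])

```text
t: 21.42
ee_pos: [500.0, 204.4, 182.5]
orientation: [2.244, 2.198, 0.0]
ft_force: [5.0, -2.5, 0.2]
width: 17.8
grasp_force: 30.0
```

>>> servo_tool([
  [[1,0,-0.03,0,0,0,0],[1,0,0,0,0,0,0]],
])

```text
t: 21.58
ee_pos: [500.0, 203.2, 182.5]
orientation: [2.244, 2.198, 0.0]
ft_force: [5.8, -1.9, -1.3]
width: 18.1
grasp_force: 30.0
```

>>> servo_tool([
  [[1,0,-0.03,0,0,0,0],[1,0,0,0,0,0,0]],
])

```text
t: 21.75
ee_pos: [499.8, 201.6, 182.4]
orientation: [2.243, 2.198, -0.002]
ft_force: [5.7, -5.0, 0.8]
width: 17.8
grasp_force: 30.0
```

>>> servo_tool([
  [[1,0.015,-0.015,0,0,0,0],[1,0,0,0,0,0,0]],
])

```text
t: 21.92
ee_pos: [500.2, 201.1, 182.3]
orientation: [2.244, 2.198, -0.002]
ft_force: [3.6, -3.9, 0.5]
width: 17.9
grasp_force: 30.0
```

>>> servo_tool([
  [[1,0,-0.02,0,0,0,0],[1,0,0,0,0,0,0]],
])

```text
t: 22.08
ee_pos: [500.1, 200.6, 182.3]
orientation: [-2.244, -2.198, 0.001]
ft_force: [4.7, -1.5, -0.8]
width: 18.0
grasp_force: 30.0
```

>>> servo_tool([
  [[1,0,-0.02,0,0,0,0],[1,0,0,0,0,0,0]],
])

```text
t: 22.25
ee_pos: [500.1, 200.0, 182.3]
orientation: [-2.244, -2.198, 0.001]
ft_force: [3.8, -4.4, -0.6]
width: 17.4
grasp_force: 30.0
```

>>> servo_tool([
  [[1,0,-0.02,0,0,0,0],[1,0,0,0,0,0,0]],
])

```text
t: 22.42
ee_pos: [500.2, 199.4, 182.4]
orientation: [-2.244, -2.198, 0.0]
ft_force: [3.3, -1.2, -0.2]
width: 17.6
grasp_force: 30.0
```

>>> servo_tool([
  [[1,0.005,-0.02,0,0,0,0],[1,0,0,0,0,0,0]],
])

```text
t: 22.58
ee_pos: [500.4, 198.9, 182.4]
orientation: [-2.244, -2.197, -0.001]
ft_force: [2.8, 2.5, -0.7]
width: 18.0
grasp_force: 30.0
```

>>> servo_tool([
  [[1,0,-0.015,0,0,0,0],[1,0,0,0,0,0,0]],
])

```text
t: 22.75
ee_pos: [500.4, 198.6, 182.5]
orientation: [-2.244, -2.197, -0.001]
ft_force: [1.5, 4.1, -0.5]
width: 17.4
grasp_force: 30.0
```

>>> servo_tool([
  [[1,0,-0.015,0,0,0,0],[1,0,0,0,0,0,0]],
])

```text
t: 22.92
ee_pos: [500.5, 198.2, 182.5]
orientation: [-2.244, -2.197, -0.002]
ft_force: [2.1, 6.4, -0.8]
width: 17.4
grasp_force: 30.0
```

>>> servo_tool([
  [[1,0,0.02,0,0,0,0],[1,0,0,0,0,0,0],[0.2,0,0,0,0,0,0],[0,0,0,0,0,0,0],[0,0,0,0,0,0,0]],
])

```text
t: 23.33
ee_pos: [499.7, 197.8, 182.1]
orientation: [-2.244, -2.197, 0.003]
ft_force: [-0.6, -0.2, 1.2]
width: 34.4
grasp_force: 0.0
```

>>> servo_tool([
  [[0,0,0,0,0,0,0],[0,0,0,0,0,0,0],[0,0,0,0.3,0,0,0],[0,0,0,0.7,0,0,0],[0,0,0.5,1,0,0,0]],
])

```text
t: 23.75
ee_pos: [498.8, 214.6, 258.7]
orientation: [-2.245, -2.194, 0.01]
ft_force: [0.0, 0.1, -0.9]
width: 44.2
grasp_force: 0.0
```

>>> servo_tool([
  [[0,0,1,0.5,0,0,0],[0,0,1,0.5,0,0,0],[0,0,1,0,0,0,0],[0,0,1,0,0,0,0],[0,0,0,0,0,0,0]],
])

```text
t: 24.17
ee_pos: [500.4, 377.4, 299.0]
orientation: [-2.24, -2.201, -0.008]
ft_force: [-0.9, -1.0, -0.6]
width: 43.4
grasp_force: 0.0
```

Run:
```python
from h import *
corr(-1.26)
t=vision.get_image('top')[:,:,::-1];s=vision.get_image('scene')[:,:,::-1]
cv2.imwrite('pics/top6_raw.png',t);cv2.imwrite('pics/scene6_raw.png',s)
a=cv2.resize(t[195:245,205:275],(490,350),interpolation=cv2.INTER_CUBIC)
b=cv2.resize(s[165:215,200:243],(301,350),interpolation=cv2.INTER_CUBIC)
cv2.imwrite('pics/crop6.png',np.hstack([a,b]))
hsv=cv2.cvtColor(t,cv2.COLOR_BGR2HSV)
m=((hsv[...,0]<8)|(hsv[...,0]>172))&(hsv[...,1]>120)&(hsv[...,2]>90)
m[:200]=0;m[245:]=0;m[:,:200]=0;m[:,260:]=0
ys,xs=np.nonzero(m)
if len(xs):print(len(xs),xs.mean(),ys.mean(),onplane('top',(xs.mean(),ys.mean()),111))
```

```text
t 24.17 pos [500.41 377.36 298.96] F [-0.94 -1.   -0.63] q6 0.64 w 43.4 turn units [-0.05   0.033 -0.053] shift units None
76 229.53947368421052 219.76315789473685 [500.43151847 196.93737361 111.        ]
```

View pics/crop6.png

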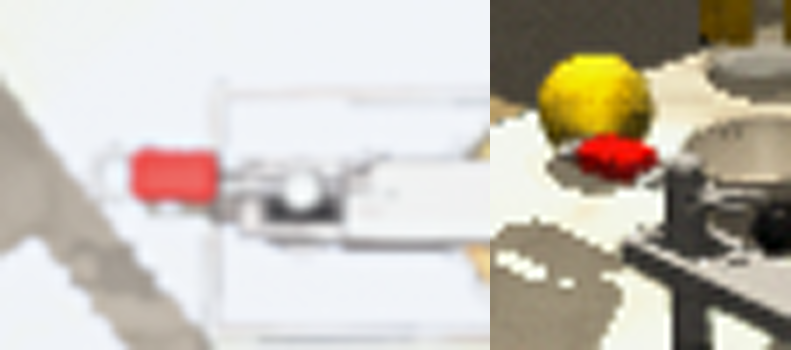

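Run:
```python
from h import *
t=cv2.imread('pics/top6_raw.png').astype(int).sum(2)
print(t[216:228,238:258])
for u in(247,247.5,248,248.5):print(u,onplane('top',(u,221.9),117)-onplane('top',(229.54,219.8),112))
print(proj('top',(495,154.5,117)))
```

```text
[[735 732 732 731 731 734 734 734 731 728 728 731 734 733 733 731 731 729
  713 693]
 [724 702 683 678 690 710 711 709 702 691 691 702 711 716 715 698 682 690
  686 657]
 [702 656 611 595 630 673 663 656 674 673 676 674 678 699 702 661 625 632
  594 563]
 [597 588 604 625 646 666 656 641 650 668 668 631 617 683 696 634 572 551
  508 550]
 [546 563 617 617 588 576 576 597 668 706 710 675 586 577 592 548 545 601
  607 641]
 [650 643 660 659 635 618 605 631 706 735 737 715 606 539 573 534 545 618
  631 650]
 [573 544 557 561 549 533 530 594 712 742 745 725 607 482 514 514 551 628
  649 669]
 [482 493 556 545 457 366 344 458 648 733 734 666 509 360 380 453 585 704
  709 706]
 [496 557 648 612 466 310 245 313 477 586 580 473 338 254 303 418 595 714
  712 706]
 [496 586 686 654 491 317 225 231 295 337 323 262 206 197 261 393 598 717
  709 701]
 [526 603 698 671 536 414 354 348 349 338 330 336 338 343 366 445 623 728
  727 723]
 [662 635 676 664 622 608 590 590 589 577 594 627 642 651 644 630 678 733
  735 732]]
247 [ -5.76818744 -40.18053305   5.        ]
247.5 [ -5.7835143 -41.3256371   5.       ]
248 [ -5.79884186 -42.47079309   5.        ]
248.5 [ -5.81417011 -43.61600102   5.        ]
[247.96130314 221.66564086]
```

```bash
python3 -c "
from h import *
print(close_job())"
```

```text
the job is handed in; nothing more can be done
None
```

I closed the yoke and pushed the clip's straight leg through the post hole until the bowed leg snapped round the shank, then backed the arm clear and handed the job in at about 24 s; the last images and forces agree with the clip sitting home, but no verdict came back.

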